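Pack the kit drawer and click it shut

TASK

Push the front of the kit chest's drawer so that it springs ajar, draw it out, and lay the kit tools that are on the bench flat into its cross compartments in the order of use, counted from the drawer front: folding rule in the first, carpenter's pencil in the second, screwdriver in the third, the short spanner in the last; if a tool is missing, leave its compartment empty. Then push the drawer fully home so that it latches and stays shut. Leave the long spanner and the other things lying round the tools (tape measure, wedge, wood offcut) where they are.

Things in the scene. Friction and masses are not known exactly. Their poses are not given: they have to be found in the camera images.
- drawer (a joint): Drawer of the kit chest, m: 0 = shut and latched (cannot be pulled), grows outward; stops at 0.235 and, pressed in, -0.0115. Push-push latch: press in to about -0.010 (7 to 10 N; short of -0.009 may not click), let go: from latched it springs out to about 0.05 and stays, free to pull or push (1 N friction); from open it catches and rests at 0. A spring resists the last 50 mm inward (3.5 to 6 N).
- chest: Kit chest, a low fixed wooden box with steel corner plates, 264 wide x 68 mm high, 262 deep (from 123 mm before to 139 mm behind its origin), at the right of the bench, drawer side turned to the robot's left. Origin: on the bench, under its middle. x points from the drawer side to the back (the drawer slides out along -x), y along its width, z up.
- drawer_front (a point): Centre of the outer face of the drawer's front panel; moves with it; axes as the chest's (-x is outward). Plain panel without handle, 246 wide, 18 thick, from 7 to 59 mm above the bench; shut, its face stands 32 mm in front of the box, its back 14 mm. Ajar, its top edge can be pinched from above (one finger behind it) and drawn out.
- slot_1 (a point): Centre of the floor of the first compartment, next to the front panel; moves with the drawer; axes as the chest's. The four compartments follow every 52 mm along x; each is 48 mm wide between its ribs and 220 mm long along y. The floor is 10 mm above the bench. Panel and rear wall are 40 mm from the first and last centres.
- slot_2 (a point): Centre of the floor of the second compartment; moves with the drawer; axes as the chest's. Ribs 12 mm high and 4 mm thick part the compartments only over the outer 50 mm at either end, so the middle 120 mm is open for fingers. Side and rear walls rise 32 mm above the floor.
- slot_3 (a point): Centre of the floor of the third compartment of the drawer; moves with the drawer; axes as the chest's.
- slot_4 (a point): Centre of the floor of the last (next to the rear wall) compartment of the drawer; moves with the drawer; axes as the chest's.
- rule: Folded wooden rule, yellow, four-square bar 204 x 15 x 19 mm high. May be absent. Origin: centre of its underside; x across it, y along its length, z up.
- pencil: Flat red carpenter's pencil, 172 x 13 x 9 mm high. May be absent. Origin: centre of its underside; x across it, y along its length, z up.
- screwdriver: Screwdriver, 199 mm long, pale wooden handle (100 long, 26 wide, 21 mm high, on the +y half) and thin steel blade (6 mm, -y half, 11 mm up). Grip it on the handle about 25 mm from the middle. May be absent. Origin: centre of its underside; x across it, y along its length, z up.
- spanner: The short combination spanner, 165 mm long, heads 30 mm wide and 10 mm high, shank 11 wide (its middle 2.5 mm to -x) and 7 mm high. May be absent. Origin: centre of its underside; x across it, y along its length, z up.
- long_spanner: The long combination spanner, 208 x 38 x 10 mm, which is not part of the kit and stays where it is. Origin: centre of its underside; x across it, y along its length, z up.
- tape: Tape measure, 36 x 95 x 62 mm high, a bystander. Origin: centre of its underside.
- wedge: Oak wedge, 40 x 120 x 26 mm, a bystander. Origin: centre of its underside.
- offcut: Dark wood offcut, 60 x 65 x 25 mm high, a bystander. Origin: centre of its underside.

How it is judged:
By the outcome, as a careful person would: the job done as asked, in the order asked, and still so for the second after the job is handed in, with the robot touching nothing.
Of rule, pencil, screwdriver, spanner only 2 to 4 are there at a start; the rules pass over those that are not, and their reading is None.
At some moment in a run one of rule, pencil, screwdriver, spanner may be knocked a few centimetres aside while the robot is not near it.
Once in a run the grip may slacken for a moment while it holds something.
It also fails if it takes over 210 s, if anything falls off the work surface, if the arm or the gripper's body presses on something with over 40 N, if the wrist force passes 120 N, or if a joint passes its speed limit or range.

ROBOT

A 6-joint arm with a two-finger parallel gripper is mounted at the origin on a cart in front of the work surface, level with it; the furniture and walls round the work are solid. World frame = base frame: x ahead of the robot, y to its left, z up, the work surface at z = 0. Lengths are in m, angles in degrees, forces in N, time in s.
With the tool pointing down it reaches from about 0.4 to 0.825 m from the base axis. Payload 7 kg.
Tool frame: the origin (TCP) lies at the very end of the fingers, on their centre line; the grasp point (between the pads) lies hold_point_z behind it (hold_point_z is the distance from the TCP to the grasp point, in m); z points along the fingers, y is the line along which they close (so a half turn about z gives the same grasp; the last joint's range is limited). The gripper opens to 88 mm and grips with 3 to 60 N. Pads are 19 mm wide; open, the fingers measure 130 mm over their backs; the gripper's body (78 mm by 193 mm) begins 47 mm behind the grasp point.
Start: joints at [-59.467, 20.546, 0.682, 0, -70.136, -16.507], TCP at [0.164, -0.655, 0.227] pointing down, gripper open.
Joint ranges: [-176.03, 176.03], [-82.01, 121.73], [-58.28, 71.71], [-173.87, 95.51], [-174.79, -0.11], [-173.66, 173.66]. Speed limits (degrees/s): [136.94, 136.94, 172.46, 180, 180, 180].

INTERFACE

Orientations are given as [roll, pitch, yaw] about the fixed x, y, z axes, in that order (R = Rz(yaw) Ry(pitch) Rx(roll)).
In Python, from plant import get_obs, snapshot, close_job, hold_point_z gives the robot as it stands.
- The arm moves only by the tool play_rows, never from a script. Its argument "commands" is a list that holds one entry, the list of rows, each a list of 7 numbers: the shift along the tool's x, y, z in cm, then the turn, a rotation vector about the tool's x, y, z in degrees, then the opening, from 0 (shut) to 1 (fully open). In form: [[[x, y, z, ax, ay, az, fingers], ...]]. A call has 1 to 20 rows; each row is the pose to reach, as a shift and turn from the pose commanded when the call began, along the tool's axes at that moment; what a row does not reach only later rows make up. A row lasts 1/12 s, in which the tool goes at most 41.7 mm and 7.16 degrees, less where a joint would pass 70% of its speed; a pose out of reach is approached as far as the arm can. A call with a gripper value outside its range is refused whole. The fingers move at their own pace and stop on an object; the grip force is fixed at half the most. Time passes only in rows, so rows that repeat a pose let the fingers close. It gives the time, the measured TCP pose, the force, the opening and the grip force at its end, in the units of the state.
- get_obs(): the state, without advancing time (a new reading comes with each control period).
- snapshot(name): name is "scene" or "side" or "wrist"; returns a dict with "frame" (400x640x3 uint8, red, green, blue), "camera_matrix" (3x3 intrinsics, pixels), "dist" ([k1, k2, p1, p2, k3] as OpenCV has them; the pictures are not rectified), "origin" and "attitude" of the camera in the world. Camera axes: x right, y down, z forward; pixel columns grow to the right and rows downward; lengths in m; the calibration is good to about 2 mm. A picture is of the moment at which its call begins. There is no depth.
- close_job(): hands the job in; it is judged then, once.
The state is a dict: "clock": time; "joint_pos": joint angles; "qvel": joint speeds; "tau": joint torques, N m; "tool_pos": TCP position; "orientation": TCP orientation; "force": force on the tool from outside, world axes, zero at the start; "moment": the same for the moment, N m; "opening": finger opening in m; "gripper_force": force on a finger pad.
Only numpy, scipy, OpenCV 4.12 (cv2) and the standard library are available. Lean on these libraries where they do the work, as an engineer would, in place of code of your own. Each camera call takes 0.05 s, during which the arm holds its last target. There are 200 camera calls.

## Working session

There is one attempt and no reset: what is moved stays moved. The work goes in short steps, Python scripts to look and compute and a tool call to move; the robot and the scene stay as the last step left them, time stands still between calls to the robot, and variables do not carry over. Pictures are saved under pics/ and viewed, at most 18 in all, crops included, and the job is handed in when it is done.

Besides the shell and the picture viewer there is one more tool, called after ">>>" in YAML: its name, and indented under it one key for each argument. play_rows: Moves the arm, as the interface text tells. Its arguments: {"type":"object","properties":{"commands":{"type":"array","items":{"type":"array","items":{"type":"array","items":{"type":"number"}}}}},"required":["commands"]}

```bash
ls; mkdir -p pics; python3 - <<'E'
from plant import *
import cv2
print(hold_point_z, get_obs())
for n in("scene","side","wrist"):
    s=snapshot(n); cv2.imwrite(f"pics/{n}0.png",s["frame"][:,:,::-1]); print(n,s["camera_matrix"],s["dist"],s["origin"],s["attitude"])
E
```

```text
pics
0.0188 {'clock': 0.0, 'joint_pos': array([-5.94653170e+01,  2.05934033e+01,  6.36096489e-01, -1.71491901e-02,
       -7.01366723e+01, -1.65063621e+01]), 'qvel': array([-0.1263676 ,  0.11045102,  0.07994936,  0.0136942 , -0.03212512,
       -0.11981904]), 'tau': array([-7.30754782e-04, -5.82714629e+01,  2.93044639e+01,  6.99710861e+00,
        6.94994713e-03, -2.15672098e-04]), 'tool_pos': array([ 0.16346412, -0.65442837,  0.22562746]), 'orientation': array([ 1.79905313e+02, -1.12467056e-02, -1.65977510e+02]), 'force': array([0.10608539, 0.25131705, 0.70413476]), 'moment': array([-0.04396173,  0.05300138,  0.032761  ]), 'gripper_force': 0.0, 'opening': 0.0873958026064475}
scene [[509.85384801   0.         330.80332444]
 [  0.         509.85384801 198.00832067]
 [  0.           0.           1.        ]] [-0.0356704  0.         0.         0.         0.       ] [-0.07106376  0.76505383  1.01699905] [-130.30171856   -1.29955905 -144.50466608]
side [[389.32700815   0.         326.84094363]
 [  0.         389.32700815 201.93296017]
 [  0.           0.           1.        ]] [-0.07207143  0.          0.          0.          0.        ] [-0.09108725 -1.27442158  0.764103  ] [-118.301917      1.41469752  -31.3756228 ]
wrist [[352.55255416   0.         319.88200527]
 [  0.         352.55255416 203.73500078]
 [  0.           0.           1.        ]] [-0.02692067  0.          0.          0.          0.        ] [ 0.09564688 -0.67172013  0.38394363] [ 1.64844973e+02 -6.37712137e-02  1.04045566e+02]
```

View pics/scene0.png

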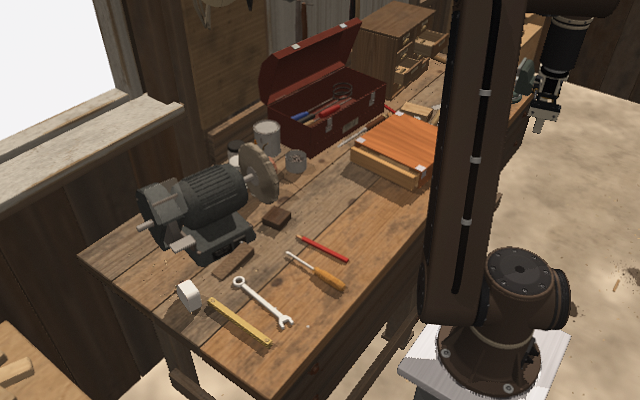

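View pics/side0.png

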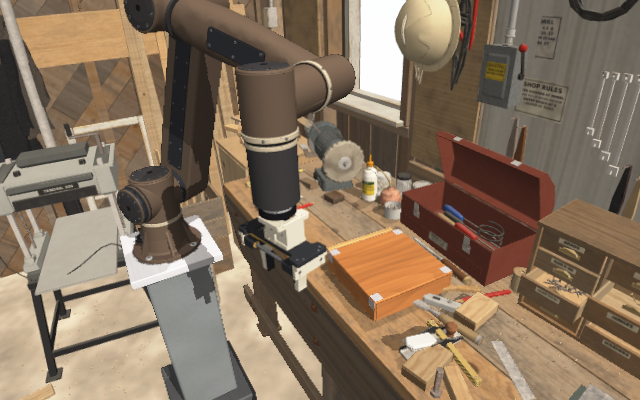

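The scene view shows the rule (240,322), one spanner (262,303), the screwdriver (315,272) and the pencil (322,248). It also shows the tape (188,295), wedge (232,263), offcut (277,217) and the chest (395,150) with its drawer front facing lower-left.

```bash
cat > h.py <<'E'
import cv2, numpy as np
from plant import *
from scipy.spatial.transform import Rotation as R
def snap(n,f=None):
    s=snapshot(n)
    if f: cv2.imwrite("pics/"+f,s["frame"][:,:,::-1])
    return s
def rays(s,uv):
    p=cv2.undistortPoints(np.array(uv,float).reshape(-1,1,2),s["camera_matrix"],np.array(s["dist"])).reshape(-1,2)
    return np.c_[p,np.ones(len(p))]@R.from_euler('xyz',s["attitude"],degrees=True).as_matrix().T
def onz(s,uv,z):
    d=rays(s,uv); o=np.array(s["origin"]); return o+d*((z-o[2])/d[:,2])[:,None]
def proj(s,P):
    M=R.from_euler('xyz',s["attitude"],degrees=True).as_matrix().T
    P=np.array(P,float).reshape(-1,3); t=-M@np.array(s["origin"])
    return cv2.projectPoints(P,cv2.Rodrigues(M)[0],t,s["camera_matrix"],np.array(s["dist"]))[0].reshape(-1,2)
def cnt(m,k=3):
    cs=cv2.findContours(m.astype(np.uint8),cv2.RETR_EXTERNAL,cv2.CHAIN_APPROX_NONE)[0]
    return sorted([c for c in cs],key=cv2.contourArea,reverse=True)[:k]
def rect(P):
    """min-area rect of world xy points -> centre, length, width, angle of the long axis"""
    (c,(w,h),a)=cv2.minAreaRect((P[:,:2]*1000).astype(np.float32))
    if w<h: w,h,a=h,w,a+90
    return np.round([c[0],c[1],w,h,(a+90)%180-90],1)
E
python3 - <<'E'
from h import *
s=snap("scene"); f=s["frame"]; hsv=cv2.cvtColor(f,cv2.COLOR_RGB2HSV)
H,S,V=[hsv[...,i].astype(int) for i in range(3)]
roi=np.zeros(H.shape,bool); roi[205:370,170:360]=1
ms={"rule":((H>20)&(H<32)&(S>120)&(V>120),.019),"pencil":(((H<6)|(H>174))&(S>150)&(V>90),.009),"grey":((S<60)&(V>110),.008),"handle":((H>8)&(H<20)&(S>140)&(V>130),.011)}
for n,(m,z) in ms.items():
    for c in cnt(m&roi):
        if cv2.contourArea(c)<25: continue
        print(n,cv2.contourArea(c),c[:,0].mean(0).round(),rect(onz(s,c[:,0],z)))
a=cv2.resize(f[200:360,170:370],None,fx=4,fy=3.75,interpolation=cv2.INTER_CUBIC)[:,:,::-1]; cv2.imwrite("pics/tools.png",a)
t=snap("side"); cv2.imwrite("pics/chest.png",np.vstack([cv2.resize(f[100:200,330:450],None,fx=5,fy=3,interpolation=cv2.INTER_CUBIC),cv2.resize(t["frame"][220:320,305:455],None,fx=4,fy=3,interpolation=cv2.INTER_CUBIC)])[:,:,::-1]) if 0 else None
x=cv2.resize(f[100:200,330:450],(720,300),interpolation=cv2.INTER_CUBIC); y=cv2.resize(t["frame"][220:320,305:485],(720,300),interpolation=cv2.INTER_CUBIC)
cv2.imwrite("pics/chest.png",np.vstack([x,y])[:,:,::-1])
E
```

```text
pencil 150.0 [325. 249.] [489.7 -30.9 150.   12.7   1.7]
grey 378.0 [264. 302.] [513.2 203.8 209.3  34.3  -9.3]
grey 242.0 [189. 290.] [679.4 287.3  66.5  35.3 -17.5]
grey 199.0 [182. 243.] [818.1 185.1  65.4  36.8  76.5]
handle 172.5 [327. 276.] [422.6  43.9  97.6  25.9   3.3]
```

View pics/chest.png

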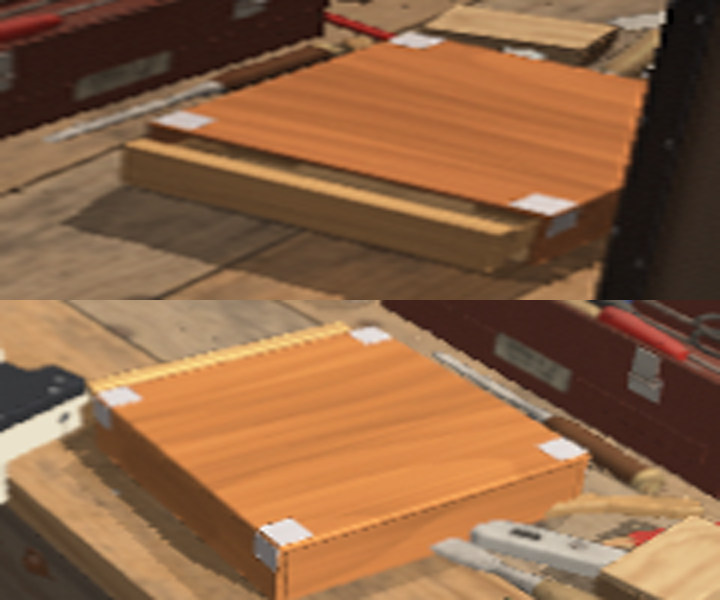

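View pics/tools.png

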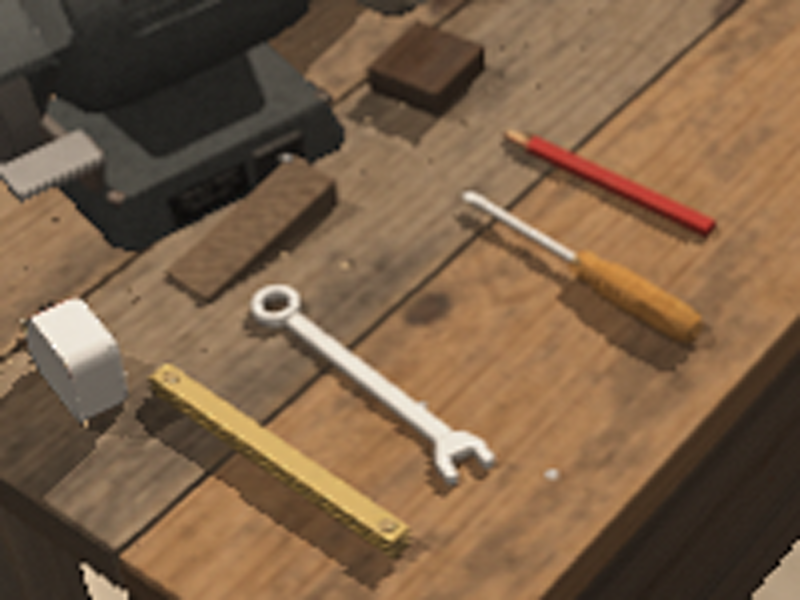

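The crops show the chest top corners in the scene view at about (355,141) and (421,171). In the side view they are at (329,253), (392,229), (452,273) and (376,302). The only spanner measures 209 mm, so it is the long one and the short spanner appears to be absent.

```bash
python3 - <<'E'
from h import *
np.set_printoptions(suppress=True,precision=4)
s=snap("scene"); t=snap("side"); f=s["frame"]; hsv=cv2.cvtColor(f,cv2.COLOR_RGB2HSV)
print("scene chest",onz(s,[(355,140.7),(420.8,171),(395,113)],.068)[:,:2])
print("panel top face edge",onz(s,[(350.3,149),(411.7,178.3)],.059)[:,:2])
print("side chest",onz(t,[(328.7,252.7),(392,229),(452,272.7),(375.7,301.7)],.068)[:,:2])
print(hsv[320,240],hsv[305,220],hsv[321,241])
H,S,V=[hsv[...,i].astype(int) for i in range(3)]
m=(H>=19)&(H<32)&(S>90)&(V>140); r=np.zeros(m.shape,bool); r[290:350,205:278]=1
c=cnt(m&r,1)[0]; print("rule",rect(onz(s,c[:,0],.015)))
# blade mask + handle
m=((S<90)&(V>110)); r[:]=0; r[248:270,283:316]=1
c=cnt(m&r,1)[0]; print("blade",rect(onz(s,c[:,0],.011)),onz(s,[(286.5,252)],.011)); 
print("pencil tip/end",onz(s,[(297.5,236),(347.5,260)],.007))
for n in(s,t):pass
w=snap("wrist","w0.png")
print(onz(w,[(0,0),(639,0),(639,399),(0,399)],0)[:,:2])
E
```

```text
scene chest [[ 0.6681 -0.4472]
 [ 0.4138 -0.4317]
 [ 0.6516 -0.6846]]
panel top face edge [[ 0.6606 -0.4086]
 [ 0.4234 -0.3929]]
side chest [[ 0.4027 -0.4425]
 [ 0.6484 -0.4446]
 [ 0.641  -0.7157]
 [ 0.3912 -0.6904]]
[ 20 126 214] [ 20 129 216] [ 20 128 217]
rule [513.2 283.2 201.   15.4  -2.2]
blade [520.5  44.4  98.1  13.4  -4.8] [[0.5639 0.042  0.011 ]]
pencil tip/end [[ 0.5808 -0.0272  0.007 ]
 [ 0.4168 -0.0357  0.007 ]]
[[ 0.0689 -1.0103]
 [-0.0872 -0.3867]
 [ 0.3609 -0.1507]
 [ 0.5754 -1.0077]]
```

View pics/w0.png

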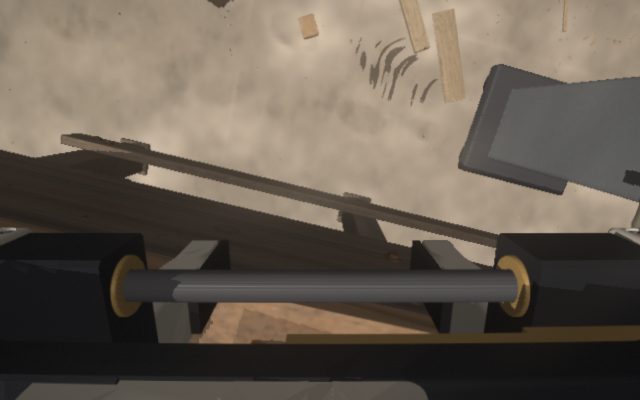

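The wrist view shows no tools, only the bench edge and the floor. Chest yaw comes out near -93.6°, with the drawer face centre at about (0.543,-0.405). These fit the given sizes, so I'll start moving.

```bash
cat >> h.py <<'E'
def plan(*T,yaw=None):
    """world xyz targets (yaw in deg, tool down) -> shifts (cm) and turn in the present tool frame"""
    o=get_obs(); r=R.from_euler('xyz',o["orientation"],degrees=True)
    for p in T:
        y=p[3] if len(p)>3 else yaw
        q=R.from_euler('xyz',[180,0,y],degrees=True)
        d=np.array(p[:3])-o["tool_pos"]
        print((100*r.inv().apply(d)).round(2),(r.inv()*q).as_rotvec(degrees=True).round(1),"rows",int(np.ceil(np.linalg.norm(d)/.0417))+1)
E
python3 -c "
from h import *
plan((.543,-.34,.2),(.543,-.34,.033),yaw=176.4)"
```

```text
[-44.44  21.35   2.65] [ 0.  -0.  17.6] rows 13
[-44.44  21.34  19.35] [ 0.  -0.  17.6] rows 14
```

>>> play_rows:
  commands:
    - [[-44.4,21.3,2.7,0,0,17.6,0],[-44.4,21.3,2.7,0,0,17.6,0],[-44.4,21.3,2.7,0,0,17.6,0],[-44.4,21.3,2.7,0,0,17.6,0],[-44.4,21.3,2.7,0,0,17.6,0],[-44.4,21.3,2.7,0,0,17.6,0],[-44.4,21.3,2.7,0,0,17.6,0],[-44.4,21.3,2.7,0,0,17.6,0],[-44.4,21.3,2.7,0,0,17.6,0],[-44.4,21.3,2.7,0,0,17.6,0],[-44.4,21.3,2.7,0,0,17.6,0],[-44.4,21.3,2.7,0,0,17.6,0],[-44.4,21.3,2.7,0,0,17.6,0],[-44.4,21.3,19.3,0,0,17.6,0],[-44.4,21.3,19.3,0,0,17.6,0],[-44.4,21.3,19.3,0,0,17.6,0],[-44.4,21.3,19.3,0,0,17.6,0],[-44.4,21.3,19.3,0,0,17.6,0],[-44.4,21.3,19.3,0,0,17.6,0],[-44.4,21.3,19.3,0,0,17.6,0]]

```text
clock: 2.07
tool_pos: [0.5441, -0.3414, 0.0358]
orientation: [-179.9, 0.1, 176.5]
force: [0.3, -0.2, 0.8]
opening: 0.0005
gripper_force: 0.0
```

```bash
python3 - <<'E'
from h import *
o=get_obs();print(o["orientation"],o["joint_pos"].round(1))
s=snap("scene"); t=snap("side")
x=cv2.resize(s["frame"][90:220,310:470],(640,300),interpolation=cv2.INTER_CUBIC); y=cv2.resize(t["frame"][170:320,255:475],(640,300),interpolation=cv2.INTER_CUBIC)
cv2.imwrite("pics/c1.png",np.vstack([x,y])[:,:,::-1])
E
```

```text
[-1.79927514e+02  1.09534429e-01  1.76469594e+02] [-14.7  27.3 -16.3   0.1 -46.3 -78.9]
```

View pics/c1.png

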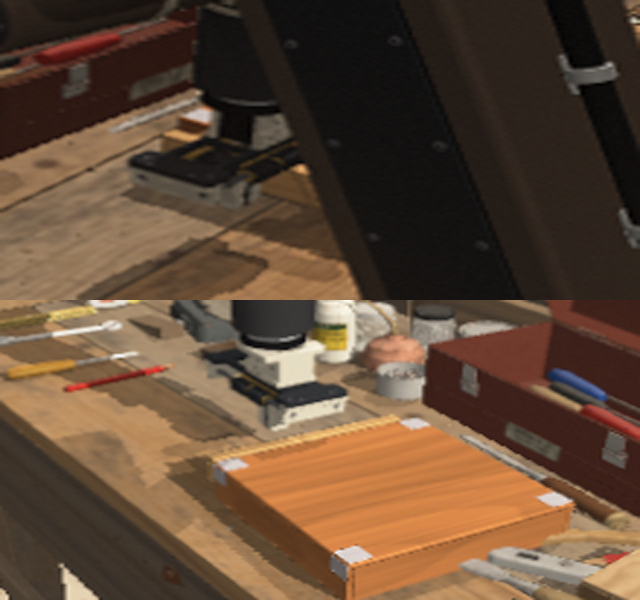

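The side view now shows the whole chest and, at its upper left, the loose tools. The hand stands clear in front of the panel. Next I push inward in small steps, watching the force.

>>> play_rows:
  commands:
    - [[0,-2,0,0,0,0,0],[0,-3,0,0,0,0,0],[0,-3.5,0,0,0,0,0],[0,-4.0,0,0,0,0,0],[0,-4.2,0,0,0,0,0],[0,-4.4,0,0,0,0,0],[0,-4.4,0,0,0,0,0]]

```text
clock: 2.75
tool_pos: [0.5399, -0.3846, 0.0337]
orientation: [-180.0, 0.0, 176.4]
force: [-0.8, 0.1, -0.1]
opening: 0.0005
gripper_force: 0.0
```

>>> play_rows:
  commands:
    - [[0,-0.3,0,0,0,0,0],[0,-0.5,0,0,0,0,0],[0,-0.5,0,0,0,0,0]]

```text
clock: 3.0
tool_pos: [0.5397, -0.3889, 0.0334]
orientation: [180.0, -0.0, 176.4]
force: [-0.2, 3.7, 1.6]
opening: 0.0006
gripper_force: 2.3
```

>>> play_rows:
  commands:
    - [[0,-0.3,0,0,0,0,0],[0,-0.6,0,0,0,0,0],[0,-0.8,0,0,0,0,0],[0,-0.8,0,0,0,0,0]]

```text
clock: 3.33
tool_pos: [0.5391, -0.3965, 0.0334]
orientation: [179.9, -0.0, 176.4]
force: [-0.5, 5.4, 2.7]
opening: 0.0006
gripper_force: 3.0
```

>>> play_rows:
  commands:
    - [[0,-0.2,0,0,0,0,0],[0,-0.3,0,0,0,0,0],[0,-0.3,0,0,0,0,0]]

```text
clock: 3.58
tool_pos: [0.5389, -0.3993, 0.0334]
orientation: [179.9, -0.0, 176.4]
force: [0.4, 6.5, 2.5]
opening: 0.0008
gripper_force: 3.5
```

>>> play_rows:
  commands:
    - [[0,-0.1,0,0,0,0,0],[0,-0.2,0,0,0,0,0],[0,-0.2,0,0,0,0,0]]

```text
clock: 3.83
tool_pos: [0.5388, -0.4006, 0.0335]
orientation: [179.9, -0.0, 176.4]
force: [-0.4, 10.3, 3.2]
opening: 0.0004
gripper_force: 5.3
```

>>> play_rows:
  commands:
    - [[0,3,0,0,0,0,0],[0,7,0,0,0,0,0],[0,10,0,0,0,0,0],[0,10,-3,0,0,0,1],[0,10,-7,0,0,0,1],[0,10,-9,0,0,0,1],[0,10,-9,0,0,0,1]]

```text
clock: 4.42
tool_pos: [0.5483, -0.3035, 0.1295]
orientation: [-179.8, 0.5, 176.5]
force: [-0.0, 0.5, -0.4]
opening: 0.0214
gripper_force: 0.0
```

```bash
python3 - <<'E'
from h import *
s=snap("side"); t=snap("wrist")
x=cv2.resize(s["frame"][170:320,255:475],(640,300),interpolation=cv2.INTER_CUBIC)
cv2.imwrite("pics/c2.png",np.vstack([x,cv2.resize(t["frame"],(480,300)).repeat(1,0)[:, :480] if 0 else cv2.resize(t["frame"],(640,300))])[:,:,::-1])
E
```

```text
(no output)
```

View pics/c2.png

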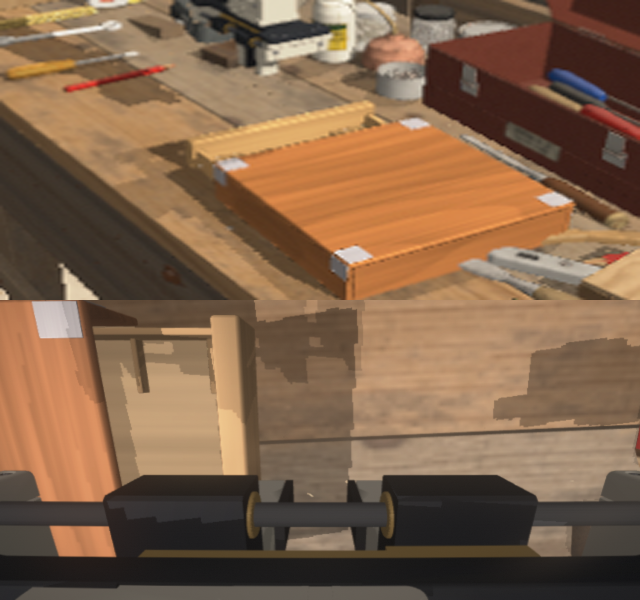

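The drawer has sprung ajar: the side view shows its panel standing off the box. In the wrist view the panel's top runs from (212,21)–(240,21) down to (220,237)–(247,237).

```bash
python3 - <<'E'
from h import *
t=snap("wrist")
print(onz(t,[(212,21),(240,21),(220,235),(247,235)],.059).round(4))
plan((.541,-.369,.12),(.541,-.369,.036),yaw=176.4)
E
```

```text
[[ 0.4228 -0.358   0.059 ]
 [ 0.4239 -0.3417  0.059 ]
 [ 0.5544 -0.371   0.059 ]
 [ 0.5555 -0.3527  0.059 ]]
[-0.03 -6.66  0.34] [0. 0. 0.] rows 3
[-0.03 -6.66  8.74] [0. 0. 0.] rows 4
```

>>> play_rows:
  commands:
    - [[0,-3,0.3,0,0,0,0.62],[0,-6.1,0.3,0,0,0,0.62],[0,-6.1,0.3,0,0,0,0.62],[0,-6.1,0.3,0,0,0,0.62],[0,-6.1,3,0,0,0,0.62],[0,-6.1,6,0,0,0,0.62],[0,-6.1,8.5,0,0,0,0.62],[0,-6.1,8.5,0,0,0,0.62]]

```text
clock: 5.23
tool_pos: [0.5372, -0.3613, 0.0322]
orientation: [179.8, -0.5, 176.4]
force: [-1.7, 0.8, -0.6]
opening: 0.0542
gripper_force: 0.0
```

>>> play_rows:
  commands:
    - [[0,0,0,0,0,0,0],[0,0,0,0,0,0,0],[0,0,0,0,0,0,0],[0,0,0,0,0,0,0],[0,0,0,0,0,0,0],[0,0,0,0,0,0,0],[0,0,0,0,0,0,0],[0,0,0,0,0,0,0]]

```text
clock: 5.9
tool_pos: [0.5418, -0.3635, 0.0396]
orientation: [-180.0, 0.1, 176.4]
force: [-0.1, 2.9, 7.0]
opening: 0.0176
gripper_force: 30.0
```

>>> play_rows:
  commands:
    - [[0,1,0,0,0,0,0],[0,3,0,0,0,0,0],[0,5,0,0,0,0,0],[0,7,0,0,0,0,0],[0,9,0,0,0,0,0],[0,11,0,0,0,0,0],[0,13,0,0,0,0,0],[0,15,0,0,0,0,0],[0,17,0,0,0,0,0],[0,18,0,0,0,0,0],[0,18.4,0,0,0,0,0],[0,18.4,0,0,0,0,0]]

```text
clock: 6.9
tool_pos: [0.5553, -0.1806, 0.0395]
orientation: [-179.9, 0.3, 176.5]
force: [5.5, -6.6, -1.4]
opening: 0.0176
gripper_force: 30.0
```

>>> play_rows:
  commands:
    - [[0,0,0,0,0,0,0.6],[0,0,0,0,0,0,0.6],[0,0,0,0,0,0,0.6],[0,0,0,0,0,0,0.6],[0,0,0,0,0,0,0.6],[0,0,-3,0,0,0,0.6],[0,0,-7,0,0,0,0.6],[0,-3,-11,0,0,0,0.6],[0,-7,-15,0,0,0,0.6],[0,-10,-19,0,0,0,0.6],[0,-12,-22,0,0,0,0.6],[0,-12,-22,0,0,0,0.6],[0,-12,-22,0,0,0,0.6]]

```text
clock: 7.98
tool_pos: [0.5467, -0.3033, 0.2642]
orientation: [-179.8, 0.4, 176.3]
force: [1.4, 0.1, 0.8]
opening: 0.0525
gripper_force: 0.0
```

```bash
python3 - <<'E'
from h import *
s=snap("side"); t=snap("wrist","w3.png")
x=cv2.resize(s["frame"][130:280,205:425],(640,300),interpolation=cv2.INTER_CUBIC)
cv2.imwrite("pics/c3.png",np.vstack([x,cv2.resize(t["frame"],(640,300))])[:,:,::-1])
E
```

```text
(no output)
```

View pics/c3.png

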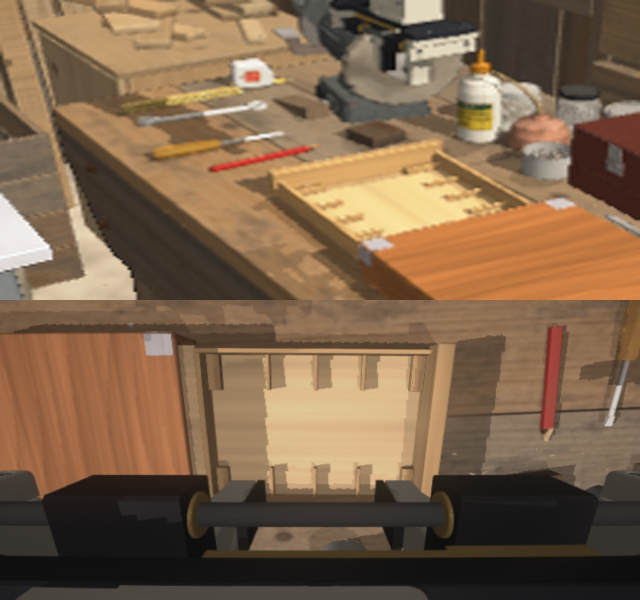

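The drawer is fully out. In the wrist view the rib tops sit at crop x 218, 268, 315, 363 and 413, with the panel at right, at about 435–455. The pencil and screwdriver lie beyond it at x 553 and 620.

```bash
python3 - <<'E'
from h import *
t=snap("wrist")
top=[(218,117),(268,117),(315.5,117),(363,117),(413,117)]
bot=[(225,220),(270,220),(315,220),(360,220),(408,220)]
a,b=onz(t,top,.022),onz(t,bot,.022)
print(a.round(4)[:,:2]);print(b.round(4)[:,:2])
print("panel top",onz(t,[(431,60),(455,60),(416,245),(440,245)],.059).round(4)[:,:2])
print("drawer side-wall inner top corners",onz(t,[(200,66),(430,66)],.042).round(4)[:,:2])
f=t["frame"];hsv=cv2.cvtColor(f,cv2.COLOR_RGB2HSV);H,S,V=[hsv[...,i].astype(int) for i in range(3)]
m=(((H<6)|(H>174))&(S>130)&(V>70)); c=cnt(m,1)[0]; print("pencil",rect(onz(t,c[:,0],.009)))
s=snap("scene"); hsv=cv2.cvtColor(s["frame"],cv2.COLOR_RGB2HSV);H,S,V=[hsv[...,i].astype(int) for i in range(3)]
m=(H>=19)&(H<32)&(S>90)&(V>140); r=np.zeros(m.shape,bool); r[280:360,195:290]=1
c=cnt(m&r,1)[0]; print("rule",rect(onz(s,c[:,0],.015)))
E
```

```text
[[ 0.4775 -0.4074]
 [ 0.4811 -0.3528]
 [ 0.4845 -0.3011]
 [ 0.4877 -0.2494]
 [ 0.4911 -0.1948]]
[[ 0.5953 -0.4155]
 [ 0.5987 -0.3624]
 [ 0.602  -0.3096]
 [ 0.6054 -0.2567]
 [ 0.609  -0.2002]]
panel top [[ 0.4375 -0.1871]
 [ 0.4387 -0.1641]
 [ 0.6257 -0.2003]
 [ 0.6275 -0.174 ]]
drawer side-wall inner top corners [[ 0.4266 -0.4132]
 [ 0.4413 -0.1829]]
pencil [490.5 -35.6 149.9  16.2   1.9]
rule [552.7 281.9 125.9  15.1  -2.3]
```

```bash
python3 - <<'E'
from h import *
plan((.53,.26,.26),yaw=177.8)
E
```

```text
[ 4.95 55.7  -0.22] [ 0.1 -0.1 -1.4] rows 15
```

>>> play_rows:
  commands:
    - [[5,55.7,-0.2,0,0,-1.4,0.6],[5,55.7,-0.2,0,0,-1.4,0.6],[5,55.7,-0.2,0,0,-1.4,0.6],[5,55.7,-0.2,0,0,-1.4,0.6],[5,55.7,-0.2,0,0,-1.4,0.6],[5,55.7,-0.2,0,0,-1.4,0.6],[5,55.7,-0.2,0,0,-1.4,0.6],[5,55.7,-0.2,0,0,-1.4,0.6],[5,55.7,-0.2,0,0,-1.4,0.6],[5,55.7,-0.2,0,0,-1.4,0.6],[5,55.7,-0.2,0,0,-1.4,0.6],[5,55.7,-0.2,0,0,-1.4,0.6],[5,55.7,-0.2,0,0,-1.4,0.6],[5,55.7,-0.2,0,0,-1.4,0.6],[5,55.7,-0.2,0,0,-1.4,0.6],[5,55.7,-0.2,0,0,-1.4,0.6],[5,55.7,-0.2,0,0,-1.4,0.6]]

```text
clock: 9.6
tool_pos: [0.5293, 0.2591, 0.2596]
orientation: [-179.9, -0.1, 177.9]
force: [-0.1, 0.5, -0.0]
opening: 0.0525
gripper_force: 0.0
```

```bash
python3 - <<'E'
from h import *
t=snap("wrist","w4.png")
f=t["frame"];hsv=cv2.cvtColor(f,cv2.COLOR_RGB2HSV);H,S,V=[hsv[...,i].astype(int) for i in range(3)]
m=(H>=18)&(H<32)&(S>90)&(V>120)
for c in cnt(m,2): print(c[:,0].mean(0),rect(onz(t,c[:,0],.019)))
print(proj(t,[(.513,.283,.019),(.42,.283,.019)]))
E
```

```text
[342.17150396 149.28496042] [511.6 284.4 200.8  16.4  -2.1]
[518.28571429 125.26190476] [484.8 481.4  12.   10.5  -1.7]
[[340.86189686 156.86284493]
 [338.94911677  69.88859493]]
```

View pics/w4.png

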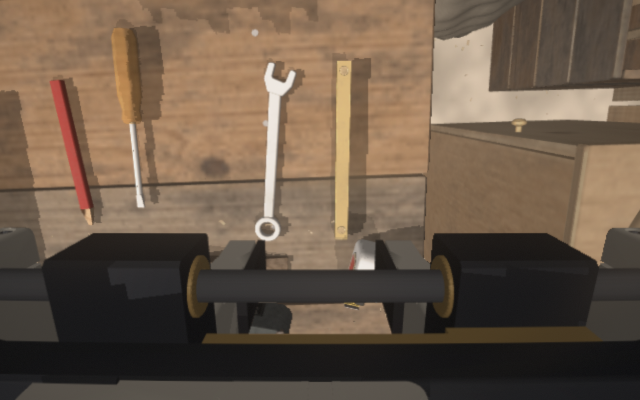

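The wrist view puts the rule at (342,150), agreeing with the scene view to 2 mm: centre (0.512,0.284). The long spanner lies at (270,150), clear of the fingers.

```bash
python3 - <<'E'
from h import *
plan((.512,.284,.12),(.512,.284,.006),yaw=177.9)
E
```

```text
[ 1.84  2.48 13.99] [-0.1 -0.1 -0.1] rows 5
[ 1.83  2.49 25.39] [-0.1 -0.1 -0.1] rows 8
```

>>> play_rows:
  commands:
    - [[1.8,2.5,4,0,0,0,0.5],[1.8,2.5,8,0,0,0,0.5],[1.8,2.5,12,0,0,0,0.5],[1.8,2.5,16,0,0,0,0.5],[1.8,2.5,20,0,0,0,0.5],[1.8,2.5,23,0,0,0,0.5],[1.8,2.5,25.2,0,0,0,0.5],[1.8,2.5,25.2,0,0,0,0.5],[1.8,2.5,25.2,0,0,0,0],[1.8,2.5,25.2,0,0,0,0],[1.8,2.5,25.2,0,0,0,0],[1.8,2.5,25.2,0,0,0,0],[1.8,2.5,25.2,0,0,0,0],[1.8,2.5,25.2,0,0,0,0],[1.8,2.5,25.2,0,0,0,0],[1.8,2.5,25.2,0,0,0,0]]

```text
clock: 10.98
tool_pos: [0.5136, 0.2856, 0.01]
orientation: [179.9, 0.1, 177.9]
force: [-1.4, -1.0, 7.4]
opening: 0.0146
gripper_force: 30.0
```

```bash
python3 - <<'E'
from h import *
plan((.514,.285,.15),(.551,-.228,.15),(.551,-.228,.021),yaw=176)
E
```

```text
[ -0.06  -0.04 -14.  ] [0.1 0.1 1.9] rows 5
[ -5.67 -51.16 -14.05] [0.1 0.1 1.9] rows 14
[ -5.65 -51.18  -1.15] [0.1 0.1 1.9] rows 14
```

>>> play_rows:
  commands:
    - [[0,0,-3,0,0,0,0],[0,0,-7,0,0,0,0],[0,0,-11,0,0,0,0],[0,0,-14,0,0,0,0],[-5.6,-51.1,-14,0,0,1.9,0],[-5.6,-51.1,-14,0,0,1.9,0],[-5.6,-51.1,-14,0,0,1.9,0],[-5.6,-51.1,-14,0,0,1.9,0],[-5.6,-51.1,-14,0,0,1.9,0],[-5.6,-51.1,-14,0,0,1.9,0],[-5.6,-51.1,-14,0,0,1.9,0],[-5.6,-51.1,-14,0,0,1.9,0],[-5.6,-51.1,-14,0,0,1.9,0],[-5.6,-51.1,-14,0,0,1.9,0],[-5.6,-51.1,-14,0,0,1.9,0],[-5.6,-51.1,-14,0,0,1.9,0],[-5.6,-51.1,-14,0,0,1.9,0],[-5.6,-51.1,-14,0,0,1.9,0],[-5.6,-51.1,-14,0,0,1.9,0],[-5.6,-51.1,-14,0,0,1.9,0]]

```text
clock: 12.65
tool_pos: [0.5493, -0.2273, 0.1485]
orientation: [180.0, -0.0, 175.9]
force: [-0.8, 0.3, -0.8]
opening: 0.0144
gripper_force: 30.0
```

```bash
python3 - <<'E'
from h import *
plan((.550,-.228,.021),yaw=176)
w=snap("wrist"); s=snap("side")
f=w["frame"];hsv=cv2.cvtColor(f,cv2.COLOR_RGB2HSV);H,S,V=[hsv[...,i].astype(int) for i in range(3)]
c=cnt((((H<6)|(H>174))&(S>130)&(V>70)),1)[0]; print("pencil",rect(onz(w,c[:,0],.009)))
cv2.imwrite("pics/c5.png",np.vstack([cv2.resize(s["frame"][100:280,205:425],(640,300),interpolation=cv2.INTER_CUBIC),cv2.resize(f,(640,300))])[:,:,::-1])
E
```

```text
[-0.07 -0.07 12.75] [ 0.  -0.  -0.1] rows 5
pencil [490.3 -33.9 149.5  13.    2. ]
```

View pics/c5.png

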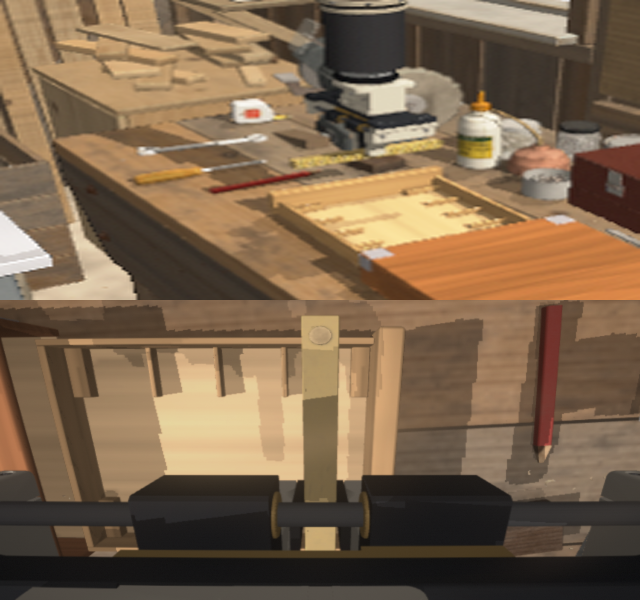

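The rule is held straight in the fingers, at (320,22)–(320,170) in the wrist view, over compartment 1. I'll check its end against the drawer wall, then lower it.

```bash
python3 - <<'E'
from h import *
w=snap("wrist")
print("rule end",onz(w,[(320,21)],.1575).round(4),"wall inner",onz(w,[(320,64),(200,64)],.042).round(4)[:,:2], "rib tops 0|1,1|2 end", onz(w,[(359,126),(295,126),(222,126)],.022).round(4)[:,:2])
E
```

```text
rule end [[ 0.4471 -0.2195  0.1575]] wall inner [[ 0.4496 -0.2196]
 [ 0.4434 -0.3043]] rib tops 0|1,1|2 end [[ 0.4955 -0.1919]
 [ 0.492  -0.2424]
 [ 0.4879 -0.3002]]
```

```bash
python3 - <<'E'
from h import *
w=snap("wrist"); g=cv2.cvtColor(w["frame"],cv2.COLOR_RGB2GRAY).astype(int)
for c in (250,270): print(c,list(g[40:80,c]))
for c in (295,222,359): print("rib",c,[list(g[r,c-6:c+7]) for r in range(118,136,3)])
print(list(g[25:50,392]))
for r in (46,50,54,58,62,66): print(r,onz(w,[(260,r)],.042).round(4)[0,:2])
E
```

```text
250 [np.int64(72), np.int64(72), np.int64(74), np.int64(74), np.int64(75), np.int64(76), np.int64(77), np.int64(76), np.int64(83), np.int64(125), np.int64(150), np.int64(155), np.int64(155), np.int64(154), np.int64(153), np.int64(153), np.int64(150), np.int64(129), np.int64(85), np.int64(80), np.int64(86), np.int64(80), np.int64(77), np.int64(104), np.int64(160), np.int64(165), np.int64(165), np.int64(163), np.int64(163), np.int64(164), np.int64(163), np.int64(163), np.int64(163), np.int64(163), np.int64(163), np.int64(162), np.int64(162), np.int64(161), np.int64(160), np.int64(160)]
270 [np.int64(85), np.int64(74), np.int64(74), np.int64(74), np.int64(75), np.int64(74), np.int64(75), np.int64(74), np.int64(81), np.int64(128), np.int64(152), np.int64(156), np.int64(155), np.int64(154), np.int64(153), np.int64(153), np.int64(152), np.int64(130), np.int64(83), np.int64(79), np.int64(79), np.int64(79), np.int64(82), np.int64(109), np.int64(161), np.int64(165), np.int64(165), np.int64(165), np.int64(165), np.int64(164), np.int64(164), np.int64(164), np.int64(164), np.int64(164), np.int64
[... 3444 characters left out ...]
)], [np.int64(178), np.int64(178), np.int64(178), np.int64(179), np.int64(178), np.int64(178), np.int64(178), np.int64(178), np.int64(178), np.int64(178), np.int64(178), np.int64(176), np.int64(152)]]
[np.int64(127), np.int64(127), np.int64(127), np.int64(126), np.int64(126), np.int64(126), np.int64(127), np.int64(129), np.int64(129), np.int64(115), np.int64(107), np.int64(123), np.int64(136), np.int64(150), np.int64(154), np.int64(155), np.int64(155), np.int64(156), np.int64(156), np.int64(156), np.int64(155), np.int64(156), np.int64(156), np.int64(156), np.int64(156)]
46 [ 0.4349 -0.2606]
50 [ 0.4375 -0.2609]
54 [ 0.4401 -0.2612]
58 [ 0.4427 -0.2614]
62 [ 0.4454 -0.2617]
66 [ 0.448 -0.262]
```

Wall edge analysis puts the compartment centre at x≈0.554, so I shift 5 mm and lower. I'll open only partly, because the panel is just 40 mm away.

>>> play_rows:
  commands:
    - [[-0.5,0,3,0,0,0,0],[-0.5,0,6,0,0,0,0],[-0.5,0,9,0,0,0,0],[-0.5,0,11,0,0,0,0],[-0.5,0,12,0,0,0,0],[-0.5,0,12.7,0,0,0,0],[-0.5,0,12.7,0,0,0,0],[-0.5,0,12.7,0,0,0,0]]

```text
clock: 13.52
tool_pos: [0.5555, -0.228, 0.0225]
orientation: [-180.0, 0.1, 176.0]
force: [-0.6, -0.1, -0.8]
opening: 0.0144
gripper_force: 30.0
```

>>> play_rows:
  commands:
    - [[0,0,0.1,0,0,0,0],[0,0,0.2,0,0,0,0],[0,0,0.2,0,0,0,0.28],[0,0,0.2,0,0,0,0.28],[0,0,0.2,0,0,0,0.28],[0,0,0.2,0,0,0,0.28],[0,0,-2,0,0,0,0.28],[0,0,-6,0,0,0,0.28],[0,0,-10,0,0,0,0.28],[0,0,-14,0,0,0,0.28],[0,0,-18,0,0,0,0.28],[0,0,-18,0,0,0,0.28],[0,0,-18,0,0,0,0.28]]

```text
clock: 14.6
tool_pos: [0.5561, -0.2283, 0.2049]
orientation: [-180.0, 0.4, 175.9]
force: [-0.2, 0.1, -1.2]
opening: 0.0249
gripper_force: 0.0
```

```bash
python3 - <<'E'
from h import *
w=snap("wrist"); s=snap("side")
f=w["frame"];hsv=cv2.cvtColor(f,cv2.COLOR_RGB2HSV);H,S,V=[hsv[...,i].astype(int) for i in range(3)]
c=cnt((((H<6)|(H>174))&(S>130)&(V>70)),1)[0]; print("pencil",rect(onz(w,c[:,0],.009)))
m=(H>8)&(H<20)&(S>140)&(V>130)
plan((.49,-.033,.2),yaw=182)
cv2.imwrite("pics/c6.png",np.vstack([cv2.resize(s["frame"][100:280,205:425],(640,300),interpolation=cv2.INTER_CUBIC),cv2.resize(f,(640,300))])[:,:,::-1])
E
```

```text
pencil [490.2 -35.1 149.1  15.4   1.8]
[ 7.78 18.98  0.13] [ 0.  -0.  -6.1] rows 6
```

View pics/c6.png

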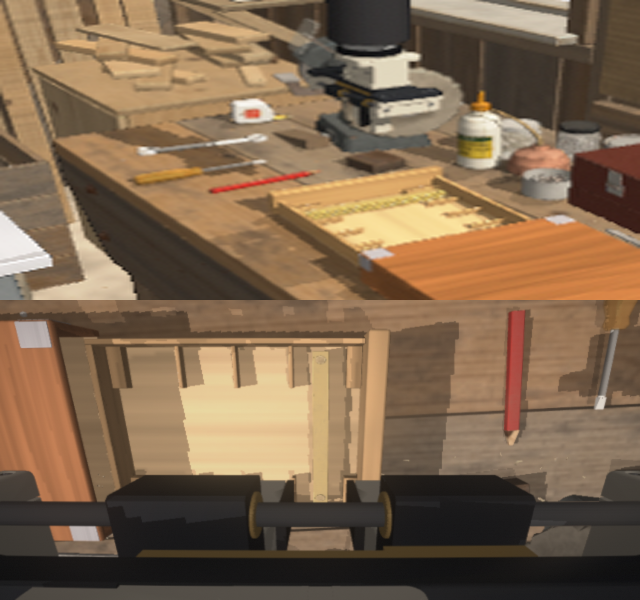

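The rule lies flat in compartment 1, with its ends at (320,350) and (320,500) in the lower crop. Next is the pencil, whose full centre is near (0.5015,-0.0335) at 2°.

```bash
python3 - <<'E'
from h import *
plan((.5,-.0335,.2),(.5,-.0335,.01),yaw=182)
E
```

```text
[ 6.78 19.    0.13] [ 0.  -0.  -6.1] rows 6
[ 6.78 18.99 19.13] [ 0.  -0.  -6.1] rows 8
```

>>> play_rows:
  commands:
    - [[6.8,19,0.1,0,0,-6.1,0.45],[6.8,19,0.1,0,0,-6.1,0.45],[6.8,19,0.1,0,0,-6.1,0.45],[6.8,19,0.1,0,0,-6.1,0.45],[6.8,19,0.1,0,0,-6.1,0.45],[6.8,19,0.1,0,0,-6.1,0.45],[6.8,19,5,0,0,-6.1,0.45],[6.8,19,9,0,0,-6.1,0.45],[6.8,19,13,0,0,-6.1,0.45],[6.8,19,16,0,0,-6.1,0.45],[6.8,19,18.5,0,0,-6.1,0.45],[6.8,19,19.1,0,0,-6.1,0.45],[6.8,19,19.1,0,0,-6.1,0.45],[6.8,19,19.1,0,0,-6.1,0.45],[6.8,19,19.1,0,0,-6.1,0.45]]

```text
clock: 15.95
tool_pos: [0.5013, -0.0336, 0.0118]
orientation: [180.0, 0.1, -178.0]
force: [0.9, 0.5, 0.8]
opening: 0.0394
gripper_force: 0.0
```

```bash
python3 - <<'E'
from h import *
w=snap("wrist"); o=get_obs(); print(o["tool_pos"],o["orientation"])
f=w["frame"];hsv=cv2.cvtColor(f,cv2.COLOR_RGB2HSV);H,S,V=[hsv[...,i].astype(int) for i in range(3)]
for c in cnt((((H<6)|(H>174))&(S>130)&(V>60)),2): print("pencil",rect(onz(w,c[:,0],.009)),c[:,0].mean(0))
E
```

```text
[ 0.50146411 -0.03351245  0.0120996 ] [ 1.79966714e+02  1.50733950e-01 -1.77964583e+02]
pencil [462.  -33.7  93.4  12.5   2. ] [322.78026906 168.59641256]
pencil [536.8 -31.5  17.9  13.    2.1] [321.69158879 317.85981308]
```

Aligned. I lower 9 mm more and close.

>>> play_rows:
  commands:
    - [[0,0,0.4,0,0,0,0.45],[0,0,0.8,0,0,0,0.45],[0,0,0.9,0,0,0,0.45],[0,0,0.9,0,0,0,0.45],[0,0,0.9,0,0,0,0],[0,0,0.9,0,0,0,0],[0,0,0.9,0,0,0,0],[0,0,0.9,0,0,0,0],[0,0,0.9,0,0,0,0],[0,0,0.9,0,0,0,0],[0,0,0.9,0,0,0,0],[0,0,0.9,0,0,0,0]]

```text
clock: 17.0
tool_pos: [0.5003, -0.0337, 0.0016]
orientation: [180.0, 0.0, -178.0]
force: [-0.4, -0.4, 1.0]
opening: 0.0126
gripper_force: 30.0
```

```bash
python3 - <<'E'
from h import *
plan((.502,-.033,.14),(.550,-.280,.14),yaw=176)
E
```

```text
[ -0.17   0.07 -13.84] [0. 0. 6.] rows 5
[ -4.1  -24.79 -13.84] [0. 0. 6.] rows 8
```

>>> play_rows:
  commands:
    - [[0,0,-3,0,0,0,0],[0,0,-7,0,0,0,0],[0,0,-11,0,0,0,0],[0,0,-13.8,0,0,0,0],[-4.1,-24.7,-13.8,0,0,6,0],[-4.1,-24.7,-13.8,0,0,6,0],[-4.1,-24.7,-13.8,0,0,6,0],[-4.1,-24.7,-13.8,0,0,6,0],[-4.1,-24.7,-13.8,0,0,6,0],[-4.1,-24.7,-13.8,0,0,6,0],[-4.1,-24.7,-13.8,0,0,6,0],[-4.1,-24.7,-13.8,0,0,6,0],[-4.1,-24.7,-13.8,0,0,6,0]]

```text
clock: 18.08
tool_pos: [0.5493, -0.2794, 0.1389]
orientation: [180.0, -0.1, 175.9]
force: [-1.2, 0.3, 0.0]
opening: 0.0126
gripper_force: 30.0
```

```bash
python3 - <<'E'
from h import *
w=snap("wrist")
f=w["frame"];hsv=cv2.cvtColor(f,cv2.COLOR_RGB2HSV);H,S,V=[hsv[...,i].astype(int) for i in range(3)]
for c in cnt((((H<6)|(H>174))&(S>130)&(V>60)),2): print("pencil",rect(onz(w,c[:,0],.147)),c[:,0].mean(0))
plan((.550,-.280,.015),yaw=176)
E
```

```text
pencil [ 477.6 -274.4   25.4   11.7   -3.5] [319.83060109 102.42622951]
pencil [ 540.6 -278.8   22.    12.1   -3.5] [320.51034483 246.53793103]
[-0.06 -0.13 12.43] [ 0. -0.  0.] rows 4
```

>>> play_rows:
  commands:
    - [[0,0,4,0,0,0,0],[0,0,8,0,0,0,0],[0,0,11,0,0,0,0],[0,0,12,0,0,0,0],[0,0,12.4,0,0,0,0],[0,0,12.5,0,0,0,0],[0,0,12.6,0,0,0,0],[0,0,12.6,0,0,0,0],[0,0,12.6,0,0,0,0.28],[0,0,12.6,0,0,0,0.28],[0,0,12.6,0,0,0,0.28],[0,0,12.6,0,0,0,0.28],[0,0,9,0,0,0,0.28],[0,0,5,0,0,0,0.28],[0,0,1,0,0,0,0.28],[0,0,-3,0,0,0,0.28],[0,0,-7,0,0,0,0.28],[0,0,-7,0,0,0,0.28],[0,0,-7,0,0,0,0.28]]

```text
clock: 19.72
tool_pos: [0.5514, -0.2795, 0.2132]
orientation: [-180.0, 0.4, 176.0]
force: [0.4, 0.4, -1.2]
opening: 0.025
gripper_force: 0.0
```

```bash
python3 - <<'E'
from h import *
w=snap("wrist"); s=snap("scene")
f=w["frame"];hsv=cv2.cvtColor(f,cv2.COLOR_RGB2HSV);H,S,V=[hsv[...,i].astype(int) for i in range(3)]
for c in cnt((((H<6)|(H>174))&(S>130)&(V>60)),2): print("pencil",rect(onz(w,c[:,0],.019)),c[:,0].mean(0))
g=s["frame"];hsv=cv2.cvtColor(g,cv2.COLOR_RGB2HSV);H,S,V=[hsv[...,i].astype(int) for i in range(3)]
r=np.zeros(H.shape,bool); r[235:310,270:375]=1
c=cnt((H>8)&(H<20)&(S>140)&(V>130)&r,1)[0]; print("handle",rect(onz(s,c[:,0],.011)))
cv2.imwrite("pics/c7.png",np.vstack([cv2.resize(g[200:300,200:400],(640,300),interpolation=cv2.INTER_CUBIC),cv2.resize(f,(640,300))])[:,:,::-1])
plan((.47,.03,.2),yaw=178)
E
```

```text
pencil [ 509.4 -276.3   83.6   10.9   -4.2] [320.14583333 134.24479167]
pencil [ 596.6 -282.8   36.5   10.6   -3.7] [320.35443038 221.60759494]
handle [397.6  52.4  98.2  21.9   1.1]
[10.09 30.27  0.95] [ 0. -0. -2.] rows 9
```

View pics/c7.png

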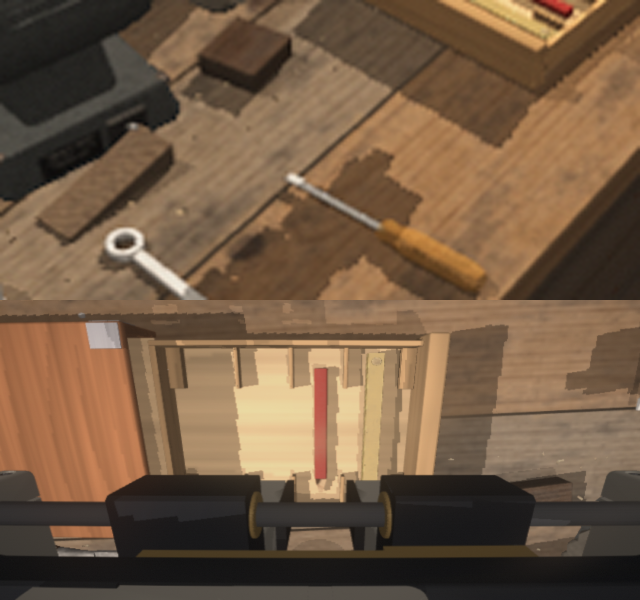

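The pencil is in compartment 2, at (320,368)–(320,478) in the crop. The screwdriver has been knocked: its handle centre is now at (0.398,0.052). I'll go there and re-measure with the wrist camera.

>>> play_rows:
  commands:
    - [[10,32.5,1,0,0,-3,0.6],[10,32.5,1,0,0,-3,0.6],[10,32.5,1,0,0,-3,0.6],[10,32.5,1,0,0,-3,0.6],[10,32.5,1,0,0,-3,0.6],[10,32.5,1,0,0,-3,0.6],[10,32.5,1,0,0,-3,0.6],[10,32.5,1,0,0,-3,0.6],[10,32.5,1,0,0,-3,0.6],[10,32.5,1,0,0,-3,0.6],[10,32.5,1,0,0,-3,0.6],[10,32.5,1,0,0,-3,0.6]]

```text
clock: 20.82
tool_pos: [0.4725, 0.0513, 0.1988]
orientation: [-179.9, -0.1, 179.0]
force: [-0.2, -0.8, -0.4]
opening: 0.0524
gripper_force: 0.0
```

```bash
python3 - <<'E'
from h import *
w=snap("wrist","w8.png"); s=snap("scene")
for n,q in(("w",w),("s",s)):
    hsv=cv2.cvtColor(q["frame"],cv2.COLOR_RGB2HSV);H,S,V=[hsv[...,i].astype(int) for i in range(3)]
    r=np.zeros(H.shape,bool)
    if n=="s": r[235:310,270:375]=1
    else: r[0:240,200:440]=1
    for c in cnt((H>8)&(H<20)&(S>150)&(V>120)&r,1): print(n,"handle",rect(onz(q,c[:,0],.012)),c[:,0].min(0),c[:,0].max(0))
    for c in cnt((S<75)&(V>110)&r,1): print(n,"blade",rect(onz(q,c[:,0],.011)))
E
```

```text
w blade [319.7 126.6  68.6  19.7  89.4]
s handle [396.9  54.4  97.8  24.3   2.5] [317 273] [351 294]
s blade [494.6  55.1  95.7  10.5  -1.5]
```

View pics/w8.png

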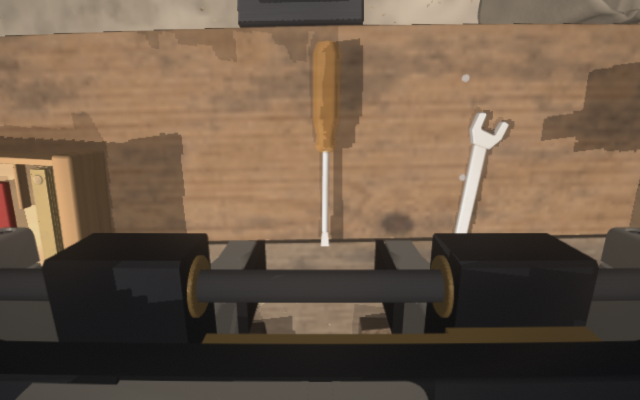

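The screwdriver shows clearly: handle end (323,41), handle/blade junction (325,150), tip (325,245).

```bash
python3 - <<'E'
from h import *
w=snap("wrist")
P=onz(w,[(323.5,41),(325,150),(325,245)],.011); print(P.round(4))
plan((.423,.0535,.2),(.423,.0535,.015),yaw=180)
E
```

```text
[[0.3432 0.0563 0.011 ]
 [0.4421 0.0563 0.011 ]
 [0.5414 0.0548 0.011 ]]
[ 4.98  0.17 -0.08] [-0.  -0.  -1.1] rows 3
[ 4.97  0.18 18.42] [-0.  -0.  -1.1] rows 6
```

>>> play_rows:
  commands:
    - [[5.5,0.4,3,0,0,-0.6,0.6],[5.5,0.4,6,0,0,-0.6,0.6],[5.5,0.4,10,0,0,-0.6,0.6],[5.5,0.4,14,0,0,-0.6,0.6],[5.5,0.4,17,0,0,-0.6,0.6],[5.5,0.4,19,0,0,-0.6,0.6],[5.5,0.4,19.3,0,0,-0.6,0.6],[5.5,0.4,19.3,0,0,-0.6,0.6],[5.5,0.4,19.3,0,0,-0.6,0.6],[5.5,0.4,19.3,0,0,-0.6,0],[5.5,0.4,19.3,0,0,-0.6,0],[5.5,0.4,19.3,0,0,-0.6,0],[5.5,0.4,19.3,0,0,-0.6,0],[5.5,0.4,19.3,0,0,-0.6,0],[5.5,0.4,19.3,0,0,-0.6,0],[5.5,0.4,19.3,0,0,-0.6,0],[5.5,0.4,19.3,0,0,-0.6,0]]

```text
clock: 22.38
tool_pos: [0.4182, 0.0573, 0.0071]
orientation: [180.0, 0.0, 179.6]
force: [-1.4, -0.3, 7.2]
opening: 0.0236
gripper_force: 30.0
```

```bash
python3 - <<'E'
from h import *
plan((.417,.056,.15),(.5225,-.3295,.15),yaw=176)
E
```

```text
[  0.11  -0.12 -14.29] [0.  0.  3.6] rows 5
[-10.68 -38.6  -14.3 ] [0.  0.  3.6] rows 12
```

>>> play_rows:
  commands:
    - [[0,0,-3,0,0,0,0],[0,0,-7,0,0,0,0],[0,0,-11,0,0,0,0],[0,0,-14.3,0,0,0,0],[-10.7,-38.6,-14.3,0,0,3.6,0],[-10.7,-38.6,-14.3,0,0,3.6,0],[-10.7,-38.6,-14.3,0,0,3.6,0],[-10.7,-38.6,-14.3,0,0,3.6,0],[-10.7,-38.6,-14.3,0,0,3.6,0],[-10.7,-38.6,-14.3,0,0,3.6,0],[-10.7,-38.6,-14.3,0,0,3.6,0],[-10.7,-38.6,-14.3,0,0,3.6,0],[-10.7,-38.6,-14.3,0,0,3.6,0],[-10.7,-38.6,-14.3,0,0,3.6,0],[-10.7,-38.6,-14.3,0,0,3.6,0],[-10.7,-38.6,-14.3,0,0,3.6,0],[-10.7,-38.6,-14.3,0,0,3.6,0],[-10.7,-38.6,-14.3,0,0,3.6,0]]

```text
clock: 23.88
tool_pos: [0.5219, -0.3288, 0.1494]
orientation: [180.0, -0.0, 176.1]
force: [0.6, 0.1, -0.5]
opening: 0.0238
gripper_force: 30.0
```

```bash
python3 - <<'E'
from h import *
w=snap("wrist","w9.png"); plan((.5225,-.3295,.018),yaw=176)
E
```

```text
[-0.04 -0.08 13.17] [ 0.  -0.   0.1] rows 5
```

View pics/w9.png

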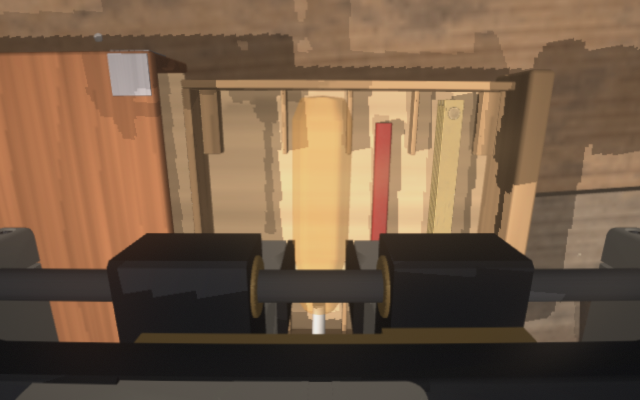

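The screwdriver is held straight above compartment 3, with the handle at (322,97)–(322,310). The pencil and rule lie beside it in compartments 2 and 1. Lowering.

>>> play_rows:
  commands:
    - [[0,0,4,0,0,0,0],[0,0,8,0,0,0,0],[0,0,11,0,0,0,0],[0,0,12.4,0,0,0,0],[0,0,13,0,0,0,0],[0,0,13.2,0,0,0,0],[0,0,13.2,0,0,0,0],[0,0,13.2,0,0,0,0.38],[0,0,13.2,0,0,0,0.38],[0,0,13.2,0,0,0,0.38],[0,0,13.2,0,0,0,0.38],[0,0,9,0,0,0,0.38],[0,0,5,0,0,0,0.38],[0,0,1,0,0,0,0.38],[0,0,-3,0,0,0,0.38],[0,0,-8,0,0,0,0.38],[0,0,-8,0,0,0,0.38],[0,0,-8,0,0,0,0.38]]

```text
clock: 25.43
tool_pos: [0.5242, -0.3306, 0.2348]
orientation: [-179.9, 0.5, 176.0]
force: [0.4, 0.2, 0.0]
opening: 0.0333
gripper_force: 0.0
```

```bash
python3 - <<'E'
from h import *
w=snap("wrist"); s=snap("side")
cv2.imwrite("pics/c10.png",np.vstack([cv2.resize(s["frame"][100:280,205:425],(640,270),interpolation=cv2.INTER_CUBIC),cv2.resize(w["frame"],(640,330))])[:,:,::-1])
plan((.558,-.08,.22),(.556,-.08,.03),yaw=176)
E
```

```text
[-1.83 25.15  1.01] [0.  0.1 0. ] rows 8
[-1.6  25.13 20.01] [0.  0.1 0. ] rows 9
```

View pics/c10.png

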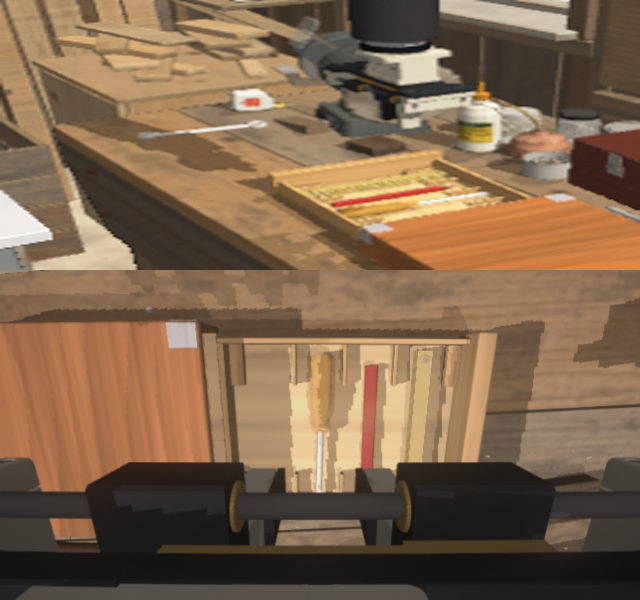

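All three tools lie flat in compartments 1–3: rule (422,350), pencil (370,415), screwdriver (320,420). No short spanner is visible anywhere. Now I go round to the front of the panel, fingers shut.

>>> play_rows:
  commands:
    - [[-1.8,25.1,0,0,0,0,0],[-1.8,25.1,0,0,0,0,0],[-1.8,25.1,0,0,0,0,0],[-1.8,25.1,0,0,0,0,0],[-1.8,25.1,0,0,0,0,0],[-1.8,25.1,0,0,0,0,0],[-1.8,25.1,0,0,0,0,0],[-1.8,25.1,0,0,0,0,0],[-1.6,25.1,4,0,0,0,0],[-1.6,25.1,8,0,0,0,0],[-1.6,25.1,12,0,0,0,0],[-1.6,25.1,16,0,0,0,0],[-1.6,25.1,20,0,0,0,0],[-1.6,25.1,20,0,0,0,0],[-1.6,25.1,20,0,0,0,0]]

```text
clock: 26.78
tool_pos: [0.5534, -0.082, 0.0275]
orientation: [-179.9, -0.4, 176.0]
force: [0.8, 0.4, 0.6]
opening: 0.0005
gripper_force: 0.0
```

```bash
python3 -c "
from h import *
plan((.551,-.15,.033),(.54,-.37,.033),(.5388,-.4005,.033),yaw=176)"
```

```text
[-0.24 -6.81 -0.53] [-0.1 -0.4 -0. ] rows 3
[ -0.69 -28.83  -0.49] [-0.1 -0.4 -0. ] rows 8
[ -0.78 -31.88  -0.49] [-0.1 -0.4 -0. ] rows 9
```

>>> play_rows:
  commands:
    - [[-0.2,-3,-0.3,0,0,0,0],[-0.2,-5.5,-0.3,0,0,0,0],[-0.2,-6.5,-0.3,0,0,0,0],[-0.2,-7,-0.3,0,0,0,0],[-0.2,-7.5,-0.3,0,0,0,0],[-0.3,-8.2,-0.3,0,0,0,0],[-0.3,-9,-0.3,0,0,0,0],[-0.3,-10,-0.3,0,0,0,0],[-0.3,-11,-0.3,0,0,0,0],[-0.3,-12,-0.3,0,0,0,0],[-0.4,-13,-0.3,0,0,0,0],[-0.4,-14,-0.3,0,0,0,0],[-0.4,-15,-0.3,0,0,0,0],[-0.4,-16,-0.3,0,0,0,0],[-0.5,-17,-0.3,0,0,0,0],[-0.5,-18,-0.3,0,0,0,0],[-0.5,-19,-0.3,0,0,0,0],[-0.5,-20,-0.3,0,0,0,0]]

```text
clock: 28.28
tool_pos: [0.5459, -0.2812, 0.0321]
orientation: [180.0, -0.1, 176.0]
force: [-1.3, 3.3, 2.8]
opening: 0.0002
gripper_force: 2.0
```

```bash
python3 -c "
from h import *
plan((.54,-.37,.033),(.5388,-.4005,.033),yaw=176)"
```

```text
[-0.03 -8.9  -0.09] [ 0.  -0.1  0. ] rows 4
[ -0.12 -11.95  -0.09] [ 0.  -0.1  0. ] rows 4
```

>>> play_rows:
  commands:
    - [[0,-1,0,0,0,0,0],[0,-2,0,0,0,0,0],[0,-3,0,0,0,0,0],[0,-4,0,0,0,0,0],[0,-5,0,0,0,0,0],[0,-6,0,0,0,0,0],[0,-7,0,0,0,0,0],[0,-8,0,0,0,0,0],[0,-9,0,0,0,0,0],[0,-9.8,0,0,0,0,0],[0,-10.5,0,0,0,0,0],[0,-11,0,0,0,0,0],[0,-11.4,0,0,0,0,0],[0,-11.6,0,0,0,0,0],[0,-11.6,0,0,0,0,0]]

```text
clock: 29.53
tool_pos: [0.5382, -0.3964, 0.0323]
orientation: [180.0, -0.0, 176.0]
force: [-3.0, 5.4, 0.4]
opening: 0.0006
gripper_force: 2.4
```

>>> play_rows:
  commands:
    - [[0,-0.2,0,0,0,0,0],[0,-0.4,0,0,0,0,0],[0,-0.5,0,0,0,0,0],[0,-0.5,0,0,0,0,0]]

```text
clock: 29.87
tool_pos: [0.5379, -0.3999, 0.0322]
orientation: [179.9, -0.1, 176.0]
force: [-1.4, 12.8, 3.1]
opening: 0.0007
gripper_force: 6.0
```

>>> play_rows:
  commands:
    - [[0,0.5,0,0,0,0,0],[0,1.5,0,0,0,0,0],[0,4,0,0,0,0,0],[0,7,0,0,0,0,0],[0,10,0,0,0,0,0],[0,13,-4,0,0,0,0],[0,13,-8,0,0,0,0],[0,13,-12,0,0,0,0],[0,13,-16,0,0,0,0],[0,13,-16,0,0,0,0]]

```text
clock: 30.7
tool_pos: [0.5525, -0.2731, 0.2029]
orientation: [-179.7, 0.9, 176.2]
force: [1.6, 0.3, 1.5]
opening: 0.0001
gripper_force: 0.0
```

```bash
python3 - <<'E'
from h import *
w=snap("wrist"); s=snap("side")
cv2.imwrite("pics/c11.png",np.vstack([cv2.resize(s["frame"][100:320,205:475],(640,330),interpolation=cv2.INTER_CUBIC),cv2.resize(w["frame"],(640,270))])[:,:,::-1])
E
```

```text
(no output)
```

View pics/c11.png

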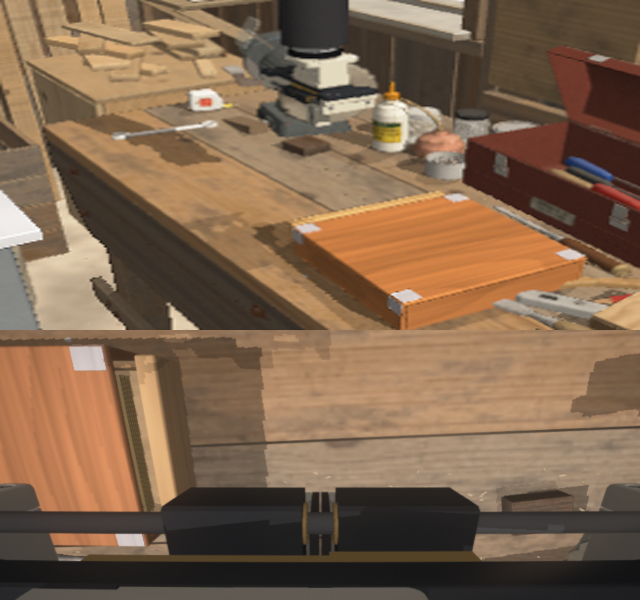

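The side view shows the drawer shut as at the start, with only a thin strip of panel in front of the box, and the long spanner, tape, wedge and offcut in place. Handing in.

```bash
python3 -c "
from plant import *
print(close_job())"
```

```text
the job is handed in; nothing more can be done
None
```

The rule, pencil and screwdriver lie flat in compartments 1 to 3, and compartment 4 is empty because I found no short spanner on the bench. The drawer was pushed to its stop and looked shut in the last picture, the long spanner and the other things were left alone, and the job is handed in at about 31 s, with no verdict returned.

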